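# Hold a round blank down in the carver's V-cradle

### The arm

A 6-joint arm with a two-finger parallel gripper is mounted at the origin on the work surface. World frame = base frame: x ahead of the robot, y to its left, z up, the work surface at z = 0. Lengths are in mm, angles in rad, forces in N, time in s.
With the tool pointing down it reaches from about 350 to 1000 mm from the base axis. Payload 7.1 kg.
Tool frame: the origin (TCP) lies midway between the tips of the shut fingers; the grasp point (between the pads) lies 19 mm behind it (manip.grip_point_offset is the z of the grasp point in the tool frame, in mm); z points along the fingers, y is the line along which they close (so a half turn about z gives the same grasp; the last joint's range is limited). The gripper opens to 85 mm and grips with 20 to 120 N. Pads are 22 mm wide; open, the fingers measure 114 mm over their backs; the gripper's body (76 mm by 85 mm) begins 54 mm behind the grasp point. The pads swing forward as they close: fully open they stand 13 mm farther back than shut.
Start: joints at [-1.315, 0.423, 1.63, -0, 1.089, -0.019], TCP at [169.615, -601.528, 231.319] pointing down, gripper open.
Joint ranges: [-3, 3], [-0.9, 2.11], [0.09, 2.58], [-1.31, 4.45], [0.11, 2.69], [-2.54, 2.54]. Speed limits (rad/s): [2.39, 2.39, 3.01, 3.14, 3.14, 3.14].

### API

Orientations are given as a unit quaternion [x, y, z, w].
In Python, from plant import manip gives the robot as it stands. Calls block until the motion is done:
- manip.move_to(position, orientation): joint-space move of the TCP to a pose.
- manip.movel(position, ori=None, velocity=150): straight line of the TCP; ori=None keeps the orientation; velocity is the mean speed in mm/s.
- manip.goto_joints(angles): joint-space move.
- manip.open_gripper() and manip.gripper_close(force=None): open the fingers fully, or close them until they stop; force is the grip in N (None keeps the last).
- manip.dwell(seconds).
- manip.ik(position, orientation): joint angles nearest the present ones, or None.
- manip.camera(name): name is "scene" or "side" or "wrist"; returns the picture (400x640x3 uint8, red, green, blue); there is no depth.
- manip.camera_params(name): a dict with "fx", "fy", "cx", "cy" (pixels), "world_from_camera" (4x4, takes a point from camera to world coordinates). Camera axes: x right, y down, z forward; pixel columns grow to the right and rows downward; lengths in mm; the calibration is good to about 2 mm. A picture is of the moment at which its call begins: read the wrist's pose just before it. camera_params takes no time and is no camera call; for the wrist camera it gives the pose at the moment of the call.
A pose or a line that the arm cannot do raises manip.PlanningError and nothing moves.
- manip.finish_job(): hands the job in; it is judged then, once.
Trained networks look in the newest picture that a camera, given by its name, has taken for a name from the list of things; names that differ only in an ending like _2 or _b are one class to them, and where a whole thing is asked for, a point or a joint stands for the part that bears it (a point fixed in the world has none). Each returns a list of dicts, best first, with "confidence" (0 to 1); they miss things now and then, are a little off and sometimes report something else, mostly with a low value. They report only what shows in the picture. A call takes as long as a camera call.
- manip.masks_of(name, camera): "pixels" (400x640 bool, what is visible of it) and "bbox" ([left, top, right, bottom] in pixels, round what is visible of it).
Readings, each from a call of its own:
- manip.get_t(): time.
- manip.get_joint_pos(): joint angles.
- manip.get_dq(): joint speeds.
- manip.get_tau(): joint torques, N m.
- manip.get_tcp_pos(): TCP position.
- manip.get_eef_rot(): TCP orientation.
- manip.get_wrist_force(): force on the tool from outside, world axes, zero at the start.
- manip.get_moment(): the same for the moment, N m.
- manip.get_opening(): opening from 0.0 (shut) to 1.0 (fully open).
- manip.get_grip_force(): force on a finger pad.
Only numpy, scipy, OpenCV 4.12 (cv2) and the standard library are available. Lean on these libraries where they do the work, as an engineer would, in place of code of your own. Each camera call takes 0.05 s, during which the arm holds its last target. There are 200 camera calls.

### The job

Take the long, thick round blank out of the stock crate and lay it lengthwise in the groove of the V-cradle, centred so that it bears on both sloping sides of both rests. Press it down into the groove with roughly 10 N and finish while still holding it pressed there: do not let go. Leave the other pieces in the crate, leave the cork block and the tin beside the cradle where they are, and do not bruise the wood by ramming it down.

Things in the scene. Friction and masses are not known exactly. Their poses are not given: they have to be found in the camera images.
- blank: the blank to pick: a plain light-wood round rod, 36 mm in diameter, 170 mm long, 0.1 to 0.16 kg, lying in the crate roughly along the crate's x, nothing on top of it. Origin at its centre (on its axis, mid-length, 25 mm above the bench at the start); x runs along the rod, y and z turn with it as it rolls.
- crate: open plywood tray fixed to the bench, outside 230 (its x) x 314 (its y) x 45 mm high, walls and floor 7 mm thick. Origin: centre of its underside, on the bench top; z up. Four pieces of stock lie side by side, about along its x, at y about -102, -34, 34 and 102 mm in any order; some 27 mm or more is free on each side of the blank.
- cradle: wooden V-cradle screwed to the bench. Origin: centre of its underside, on the bench top; x along the groove, z up. Baseboard 190 (x) x 100 (y) x 20 mm; on it two V-rests, each 40 mm long, x = 35 to 75 and -75 to -35 mm; the 70 mm gap between them is open down to the baseboard, room for fingers. A seated blank has its axis at y = 0, 65 mm above the bench.
- cradle_left: the two light-wood boards (one on each rest) that form the groove's side on the cradle's +y; fixed to the cradle, same origin and axes. They slope at 45 degrees from the groove's bottom line (y = 0, 39.5 mm above the bench) up to its mouth (56 mm wide, 68 mm up). Stiff: under 1 mm of give at 20 N.
- cradle_right: the same on the cradle's -y side; its origin and axes are the cradle's own. The blank settles onto both sides by itself if free to move sideways; gripped hard and off-centre it may load only one side.
- batten: square light-wood batten in the crate, 170 x 36 x 36 mm, origin at its centre, x along its length; stays in the crate.
- dowel: thin round rod in the crate, 20 mm in diameter, 170 mm long, origin at its centre, x along its length; stays in the crate.
- stub: short round offcut in the crate, as thick as the blank (36 mm) but only 80 mm long, origin at its centre, x along its length; stays in the crate.
- sanding_block: loose cork block 50 x 75 x 28 mm on the bench about 140 mm from the cradle's middle towards its -x; origin under its centre. Leave alone.
- wax_tin: loose round metal tin, 56 mm in diameter, 35 mm high, about 145 mm from the cradle's middle towards its +x; origin under its centre. Leave alone.

How it is judged (in metres and radians):
On the way:
1. the blank is lifted out of the crate (height (world z) of blank above 0.075 m and contact force between the fingers and blank above 1 N), for 0.2 s.
At the end, for the whole second after the job is handed in: the blank lies along the groove (0.05 rad), centred within 20 mm lengthwise and 3 mm sideways, axis 61 to 68 mm up, at rest, the fingers on it, pressing each sloping side with over 3 N; batten, dowel and stub lie in the crate (contact force between blank and cradle_left above 3 N and contact force between blank and cradle_right above 3 N and x of blank in the frame of cradle between -0.02 and 0.02 m and y of blank in the frame of cradle between -0.003 and 0.003 m and z of blank in the frame of cradle between 0.061 and 0.068 m and angle between the x axis of blank and the x axis of cradle, either way round below 0.05 rad and linear speed of blank below 0.02 m/s and contact force between the fingers and blank above 2 N and x of batten in the frame of crate between -0.115 and 0.115 m and y of batten in the frame of crate between -0.157 and 0.157 m and height (world z) of each of batten, dowel, stub below 0.05 m and x of dowel in the frame of crate between -0.115 and 0.115 m and y of dowel in the frame of crate between -0.157 and 0.157 m and x of stub in the frame of crate between -0.115 and 0.115 m and y of stub in the frame of crate between -0.157 and 0.157 m); the arm keeps its last pose, push and grip.
It fails at once if the cork block or the tin is moved by more than 30 mm (distance of any of sanding_block, wax_tin from where it was at the start of the episode above 0.03 m).
It fails at once if the blank is rammed into the cradle with more than 80 N on a side (contact force between blank and cradle_left above 80 N or contact force between blank and cradle_right above 80 N).
It also fails if it takes over 42 s, if anything falls off the work surface, if the arm or the gripper's body presses on something with over 40 N, if the wrist force passes 120 N, or if a joint passes its speed limit or range.

## Working session

There is one attempt and no reset: what is moved stays moved. The work goes in short steps, each a Python script; the robot and the scene stay as the last script left them, time stands still between calls to the robot, and variables do not carry over. Pictures are saved under pics/ and viewed, at most 10 in all, crops included, and the job is handed in when it is done.

```bash
mkdir -p pics; ls
cat > h.py <<'E'
import numpy as np, cv2
from plant import manip
def ray(cam,uv,z,P=None):
    P=P or manip.camera_params(cam); T=np.array(P["world_from_camera"])
    uv=np.atleast_2d(uv).astype(float)
    d=np.c_[(uv[:,0]-P["cx"])/P["fx"],(uv[:,1]-P["cy"])/P["fy"],np.ones(len(uv))]@T[:3,:3].T
    o=T[:3,3]; return o+d*((z-o[2])/d[:,2])[:,None]
def snap(cam,fn=None):
    im=np.array(manip.camera(cam))
    if fn: cv2.imwrite('pics/'+fn,im[:,:,::-1])
    return im
E
python3 - <<'E'
from h import *
np.set_printoptions(precision=1,suppress=True)
a=snap("scene","s0.png");
for n in ["blank","stub","batten","dowel","crate","cradle","cradle_left","sanding_block","wax_tin"]:
    for m in manip.masks_of(n,"scene")[:3]:
        print(n,m["confidence"],m["bbox"])
w=snap("wrist","w0.png")
for c in ["scene","wrist"]: print(np.array(manip.camera_params(c)["world_from_camera"]))
print(manip.get_t(),manip.get_eef_rot(),manip.grip_point_offset)
E
```

```text
pics
blank 0.58 [201.8, 210.8, 241.3, 273.9]
stub 0.6 [249.6, 187.5, 272.7, 219.7]
dowel 0.78 [180.9, 231.3, 213.5, 288.4]
crate 0.9 [153.6, 167.2, 310.2, 304.9]
cradle 0.78 [366.0, 150.9, 416.9, 221.0]
cradle_left 0.87 [385.0, 152.3, 416.1, 205.7]
sanding_block 0.61 [368.9, 131.4, 398.4, 153.0]
wax_tin 0.66 [388.4, 220.4, 409.9, 246.2]
wax_tin 0.63 [200.4, 210.3, 243.3, 276.7]
[[   0.4    0.8   -0.5 1123.4]
 [   0.9   -0.3    0.2 -211. ]
 [  -0.    -0.5   -0.9 1113.9]
 [   0.     0.     0.     1. ]]
[[   0.3   -0.9   -0.3  244.7]
 [  -1.    -0.3   -0.1 -581.7]
 [   0.     0.3   -1.   374.5]
 [   0.     0.     0.     1. ]]
0.55 [ 1.   0.1 -0.  -0. ] -18.700000000000003
```

View pics/s0.png

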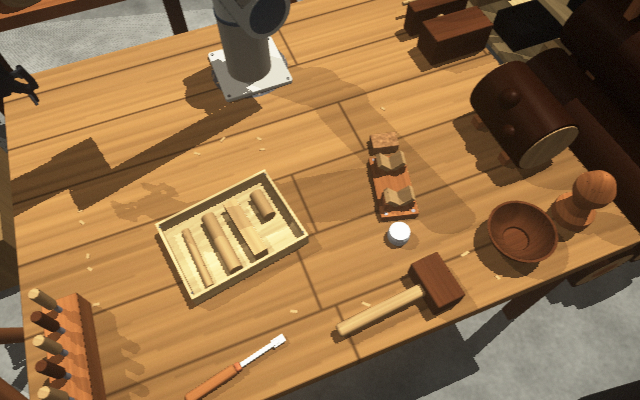

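View pics/w0.png

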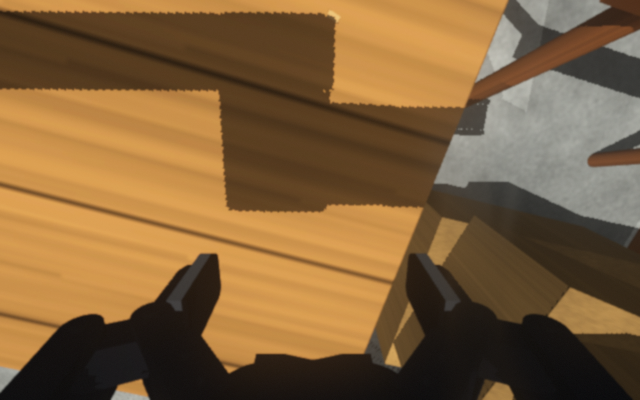

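The scene picture shows the crate at about (232,237). In it, left to right, are the dowel (196,260), the blank (221,242), the batten (245,230) and the stub (262,204). The cradle is at (393,185), the cork above it and the tin at (399,233). The wrist sees only bench. Next I compute rough positions and a hover pose.

```bash
cat >> h.py <<'E'
def line(mask,cam,z,P=None):
    v,u=np.nonzero(mask); p=ray(cam,np.c_[u,v],z,P)[:,:2].astype(np.float32)
    (c,s,_)=r=cv2.minAreaRect(p); b=cv2.boxPoints(r)
    e=[b[1]-b[0],b[2]-b[1]]; L=max(e,key=np.linalg.norm)
    return np.array(c),np.arctan2(L[1],L[0]),sorted(s)
def down(a):   # tool z down, tool y along world direction a
    from scipy.spatial.transform import Rotation as R
    y=np.array([np.cos(a),np.sin(a),0]);z=np.array([0,0,-1.]);x=np.cross(y,z)
    return R.from_matrix(np.c_[x,y,z]).as_quat()
E
python3 - <<'E'
from h import *
np.set_printoptions(precision=1,suppress=True)
snap("scene")
for n,z in [("blank",30),("crate",45),("cradle",40),("sanding_block",28),("wax_tin",35)]:
    m=manip.masks_of(n,"scene")
    if m: print(n,m[0]["confidence"],m[0]["bbox"],*line(m[0]["pixels"],"scene",z))
P=manip.camera_params("wrist"); T=np.array(P["world_from_camera"])
from scipy.spatial.transform import Rotation as R
W=np.eye(4);W[:3,:3]=R.from_quat(manip.get_eef_rot()).as_matrix();W[:3,3]=manip.get_tcp_pos()
print(np.round(np.linalg.inv(W)@T,2))
E
```

```text
blank 0.62 [203.8, 210.1, 242.3, 274.2] [ 566.5 -254.9] 0.14432482 [36.621429443359375, 181.11009216308594]
crate 0.92 [155.2, 170.9, 308.3, 306.2] [ 560.  -221.1] -1.4034473 [253.16831970214844, 318.65899658203125]
cradle 0.73 [367.9, 150.0, 418.0, 223.3] [581.7 211.4] -0.24309668 [101.13326263427734, 204.44969177246094]
sanding_block 0.75 [369.3, 132.3, 396.8, 155.2] [440.3 255.9] 1.3343709 [69.94974517822266, 81.36735534667969]
wax_tin 0.68 [385.6, 220.6, 410.9, 245.7] [714.8 164.1] -0.45541507 [54.85724639892578, 64.43917083740234]
[[   0.    -0.9   -0.3   77.6]
 [   1.     0.     0.     1.3]
 [  -0.    -0.3    0.9 -143.2]
 [   0.     0.     0.     1. ]]
```

Run:
```python
from h import *
np.set_printoptions(precision=3,suppress=True)
def go(p,a):
    for k in (0,np.pi):
        q=down(a+k); j=manip.ik(p,q); print(k,j)
        if j is not None and abs(j[5])<2: manip.move_to(p,q); return
go([566,-255,200],0.144-np.pi/2)
P=manip.camera_params("wrist"); snap("wrist","w1.png")
for n in ["blank","stub","dowel","batten"]:
  for m in manip.masks_of(n,"wrist")[:2]:
    print(n,m["confidence"],m["bbox"],*line(m["pixels"],"wrist",36,P))
print(manip.get_t())
go([582,211,240],-0.24-np.pi/2)
P=manip.camera_params("wrist"); snap("wrist","w2.png")
for n,z in [("cradle",20),("cradle_left",68),("cradle_right",68)]:
  for m in manip.masks_of(n,"wrist")[:2]:
    print(n,m["confidence"],m["bbox"],*line(m["pixels"],"wrist",z,P))
import pickle; pickle.dump(P,open("P2.pkl","wb"))
print(manip.get_t())
```

```text
0 [-0.442  0.453  1.663 -0.     1.025  0.984]
blank 0.73 [290.5, 79.6, 326.5, 258.0] [ 566.807 -254.44 ] 0.15451425 [34.76839828491211, 174.05731201171875]
dowel 0.83 [362.5, 77.4, 393.8, 248.2] [ 583.182 -317.581] 0.115700625 [20.106353759765625, 165.04222106933594]
batten 0.9 [206.4, 88.4, 273.2, 260.3] [ 552.03  -188.109] 0.1904482 [44.47953796386719, 174.41845703125]
3.0083
0 [ 0.329  0.405  1.636 -0.     1.1    2.139]
3.141592653589793 [ 0.329  0.405  1.636 -0.     1.1   -1.002]
cradle 0.58 [276.5, 62.1, 370.0, 232.0] [574.634 221.057] -0.26044974 [99.63101196289062, 189.4662628173828]
cradle_left 0.77 [318.9, 81.1, 368.0, 232.7] [579.092 238.256] -0.2618688 [38.43333435058594, 149.5743408203125]
cradle_right 0.98 [283.2, 83.0, 325.2, 232.5] [569.676 202.647] -0.26043075 [36.47455596923828, 149.29586791992188]
4.9417
```

View pics/w1.png

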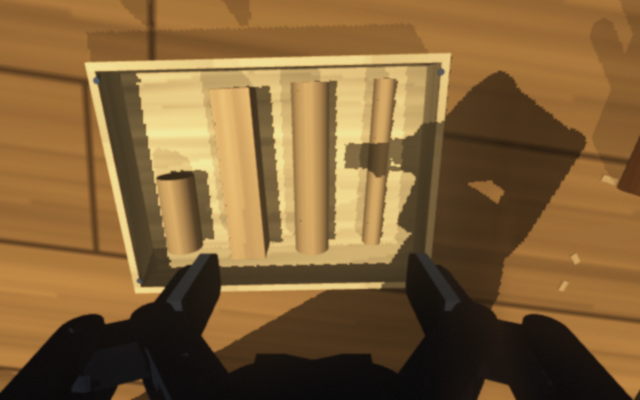

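View pics/w2.png

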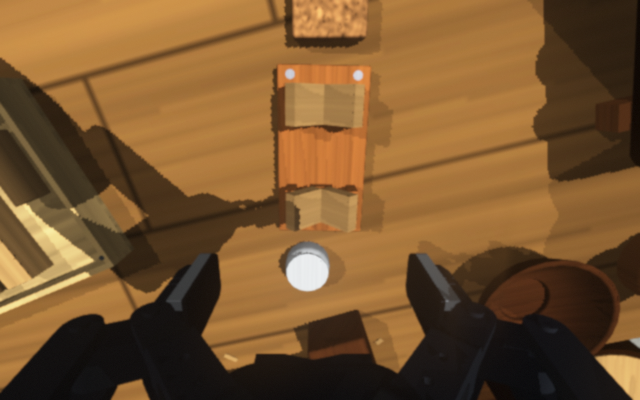

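w1 shows, left to right, the stub (180,213), the batten (240,172), the blank (311,168) and the dowel (378,162), all free. w2 shows the cradle at (323,148), the cork at (330,18) and the tin at (307,267). The opened fingers span 114 mm, which is wider than the gap between the blank's neighbours. So first I nudge the batten sideways inside the crate with the shut fingers.

```bash
cat >> h.py <<'E'
B=np.array([566.8,-254.4]); th=0.1545
t=np.array([np.cos(th),np.sin(th)]); n=np.array([-t[1],t[0]])
def at(a,s,z): return [*(B+a*t+s*n),z]
def best(p,a):
    c=[(abs(j[5]),k) for k in (0,np.pi) if (j:=manip.ik(p,down(a+k))) is not None]
    return down(a+min(c)[1])
E
python3 - <<'E'
from h import *
np.set_printoptions(precision=2,suppress=True)
p=at(-3,32,90); q=best(p,th); manip.move_to(p,q); manip.gripper_close(20)
f0=manip.get_wrist_force()
ok=True
for z in (50,40,30,20):
    manip.movel(at(-3,32,z),velocity=60 if z<50 else 150)
    f=manip.get_wrist_force()-f0; print(z,f)
    if np.linalg.norm(f)>12: ok=False;break
if ok:
    manip.movel(at(-3,54,20),velocity=50); print("push",manip.get_wrist_force()-f0)
    manip.movel(at(-3,48,20),velocity=80)
manip.movel(at(-3,40,110)); manip.open_gripper()
p=at(0,0,200); manip.move_to(p,best(p,th-np.pi/2))
P=manip.camera_params("wrist"); snap("wrist","w3.png")
for m_ in ["blank","dowel","batten"]:
  for m in manip.masks_of(m_,"wrist")[:1]:
    c,a,s=line(m["pixels"],"wrist",36,P); print(m_,m["confidence"],c,a,s,(c-B)@t,(c-B)@n)
print(manip.get_t())
E
```

```text
50 [ 1.34 -0.53 -0.41]
40 [0.3  0.82 0.18]
30 [-0.74  0.3  -0.07]
20 [-0.11 -0.16  0.33]
push [-0.14  0.1  -0.76]
dowel 0.81 [ 583.05 -317.31] 0.11785445 [21.305147171020508, 165.5688934326172] 6.376137024877199 -64.65890255563336
batten 0.94 [ 550.19 -173.53] 0.16793577 [44.938385009765625, 173.66847229003906] -3.9705786278763533 82.46446029846852
12.6917
```

View pics/w3.png

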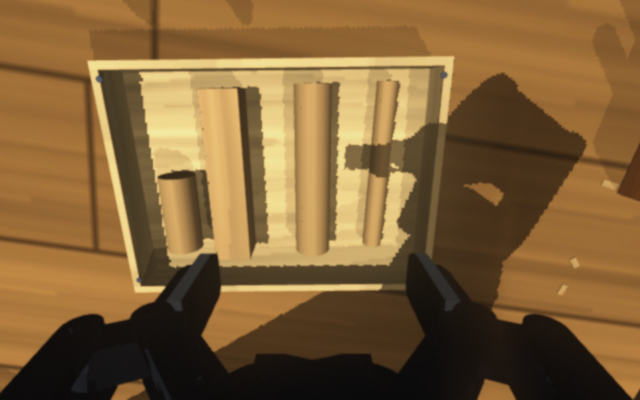

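The batten slid 15 mm and the blank still lies at (313,168). Now the grasp and lift.

Run:
```python
from h import *
np.set_printoptions(precision=2,suppress=True)
f0=manip.get_wrist_force()
manip.movel(at(0,2,60))
for z in (40,25,10):
    manip.movel(at(0,2,z),velocity=70)
    f=manip.get_wrist_force()-f0; print(z,f)
    if np.linalg.norm(f)>12: break
manip.gripper_close(40); print(manip.get_opening(),manip.get_grip_force())
manip.movel(at(0,0,130),velocity=100)
print(manip.get_wrist_force()-f0,manip.get_opening(),manip.get_grip_force(),manip.get_t())
C=[574.4,220.5];a=-0.261
p=[*C,150]; manip.move_to(p,best(p,a-np.pi/2))
print(manip.get_wrist_force()-f0,manip.get_t(),manip.get_joint_pos())
P=manip.camera_params("wrist"); snap("wrist","w4.png")
for nm,z in [("blank",155+0),("cradle_left",68),("cradle_right",68)]:
  for m in manip.masks_of(nm,"wrist")[:1]: print(nm,m["confidence"],m["bbox"],*line(m["pixels"],"wrist",z,P))
snap("side","d4.png")
```

```text
40 [ 0.71 -0.63  0.94]
25 [0.23 0.44 0.1 ]
10 [0.17 0.19 0.52]
0.40737582121835114 39.747551679611206
[ 0.48  0.55 -0.46] 0.4086398286271483 39.888920187950134 16.8083
[ 0.36 -0.05  0.18] 18.5417 [ 0.35  0.51  1.71 -0.    0.93 -0.96]
blank 0.75 [263.0, 60.8, 358.2, 363.5] [561.62 222.69] -0.25656313 [40.37383270263672, 147.23651123046875]
cradle_left 0.73 [354.7, 91.3, 369.2, 239.2] [562.45 258.97] -0.26317418 [7.3932647705078125, 107.05342102050781]
cradle_right 0.56 [261.1, 93.5, 273.3, 242.2] [544.94 192.41] -0.26322982 [2.6570632457733154, 106.4168472290039]
```

View pics/w4.png

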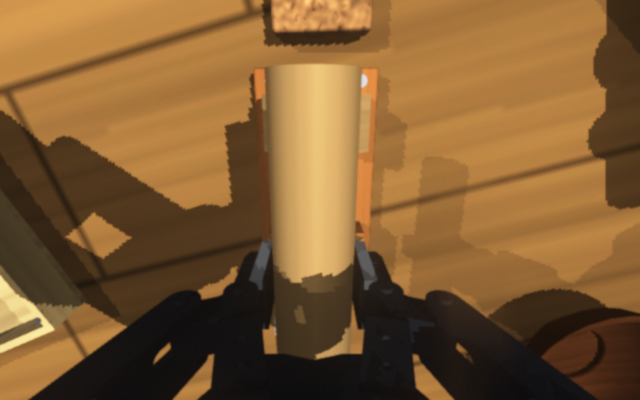

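View pics/d4.png

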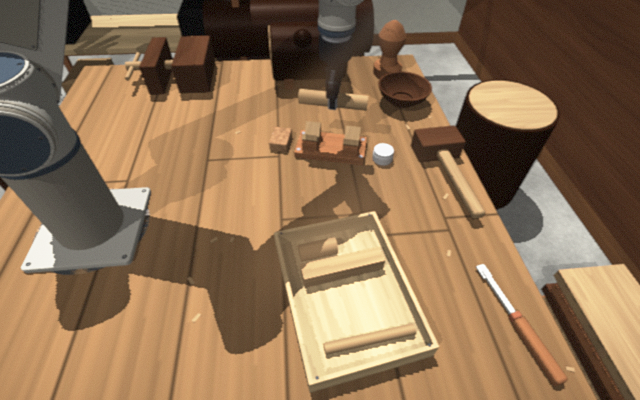

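w4 shows the blank gripped straight, over the groove (311,150), between the two rests. In the side view the blank is level at (333,100), and the stub, batten and dowel are still in the crate. Lowering with force checks, aligning sideways by the force reading.

Run:
```python
from h import *
np.set_printoptions(precision=2,suppress=True)
C=np.array([574.4,220.5]);a=-0.261; u=np.array([np.cos(a),np.sin(a)]); v=np.array([-u[1],u[0]])
e=ray("wrist",[312,65],165)[0]; print("far end",(e[:2]-C)@u,(e[:2]-C)@v)
def F():
    f=[]
    for _ in range(4): f.append(manip.get_wrist_force()); manip.dwell(.03)
    f=np.mean(f,0); return f,f[:2]@v
f0,l0=F()
manip.movel([*C,62],velocity=100); manip.movel([*C,55],velocity=30)
z=55.;s=0.
for i in range(30):
    f,l=F(); fz=f[2]-f0[2]; lat=l-l0
    if i%2==0 or fz>2: print(round(z,2),round(s,2),"fz",round(fz,2),"lat",round(lat,2),manip.get_tcp_pos()[2])
    if fz>9 or manip.get_t()>32: break
    if abs(lat)>2 : s+=np.sign(lat)*0.4
    if fz<9: z-= 0.8 if fz<2 else 0.3
    manip.movel([*(C+s*v),z],velocity=15)
print(manip.get_t(),manip.get_grip_force())
```

```text
far end -85.32098953911023 -1.4590301297908645
55.0 0.0 fz -0.16 lat 0.14 55.07494395050034
53.4 0.0 fz 0.09 lat -0.7 53.404557426719784
51.8 0.0 fz 0.38 lat 0.82 51.88170256709367
51.0 0.0 fz 5.59 lat 3.39 51.44607434828277
50.7 0.4 fz 6.65 lat 3.23 51.19887574019723
50.4 0.8 fz 6.87 lat 2.34 50.85700147582448
50.1 1.2 fz 6.46 lat 2.79 50.523666973930474
49.8 1.6 fz 7.34 lat 0.86 50.35449474549085
49.5 1.6 fz 10.78 lat 1.16 50.335991385976456
24.3083 40.972838401794434
```

Run:
```python
from h import *
P=manip.camera_params("wrist"); snap("wrist","w5.png")
for m in manip.masks_of("blank","wrist")[:1]: print(m["confidence"],*line(m["pixels"],"wrist",68,P))
manip.dwell(0.3); print(manip.get_wrist_force(),manip.get_moment(),manip.get_tcp_pos(),manip.get_dq())
```

```text
0.64 [556.84710693 226.06729126] -0.26072317 [36.476478576660156, 133.9722442626953]
[0.05948586 1.0297223  9.82426401] [0.17339899 0.17531447 0.07417224] [575.28174666 221.99191861  50.32519771] [ 0.0020461   0.00090518 -0.00126314 -0.00157392 -0.00194076 -0.00053847]
```

View pics/w5.png

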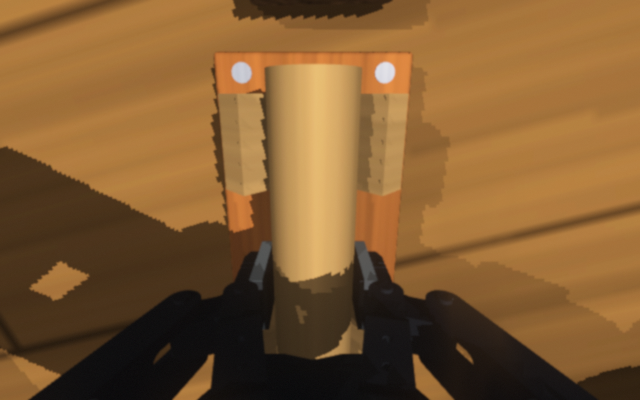

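The blank lies centred in the groove (312,150), parallel to the baseboard, and is pressed with about 10 N. Handing in.

```bash
python3 -c "
from plant import manip
print(manip.finish_job())"
```

```text
the job is handed in; nothing more can be done
None
```

The blank is seated in the V-cradle, held gripped and pressed down with about 10 N, and the job is handed in; the batten was nudged about 15 mm sideways inside the crate to make room for the fingers.

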